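Swap the empty tote at the decorating dock for the front one of the gravity lane

TASK

Restock the decorating dock. First draw the empty tote out from under the dock's deck, set it on the upper, near end of the return lane and let go so that it rolls down to the tote already there; then lift the front tote out of the supply lane so that the ones behind roll forward, set it in the dock's channel and slide it fully home against the back stop under the deck. Keep the totes upright and set them down gently, because the ceramic pieces chip; leave everything else where it stands and take your hand away.

Things in the scene. Friction and masses are not known exactly. Their poses are not given: they have to be found in the camera images.
- supply: Supply flow lane, fixed: free rollers between aluminium side rails on green feet, sloping 9 degrees down towards the robot, with three filled totes in a row. Origin: on the table under it; x along the lane, away from the robot (uphill), y left, z up (body level, only the rollers slope). Rails 68 mm apart inside, 12 mm above the roller tops; feet to y = +-48 mm. Lane spans x = -150 to 260 mm.
- supply_front (a point): Low end of the supply lane: the point at roller-top height (60 mm above the table) on the inner face of the steel stop, mid-lane; axes as supply, origin offset x = -130 mm. The roller tops climb from here 158 mm per metre of x. The stop crosses the lane, rises 18 mm above the rollers and holds the row; totes behind run down to it by themselves.
- ret: Return flow lane, fixed: built like the supply lane but sloping 9 degrees down away from the robot, with one empty tote at its far end. Origin: on the table under it; x along the lane, away from the robot (downhill), y left, z up (body level). Rails 68 mm apart inside, 12 mm above the roller tops. Spans x = -150 to 210 mm; near end open, a stop at x = 200 mm holds the row.
- ret_load (a point): Near, upper end of the return lane: the point on the roller tops, mid-lane (x = -90 mm, z = 99 mm of ret; same level axes), where the middle of a tote's underside goes when it is set down, tilted as the lane. Roller tops fall 158 mm per metre of x. Released there, a tote rolls down to the tote at the far end and rests with its origin at about x = 52 mm, z = 76 mm of the lane.
- dock: Decorating dock, fixed: a white board with a straight channel for one tote, its far half roofed by a plywood deck. Origin: on the table; x along the channel, away from the robot and into the dock, y left, z up. Channel floor z = 12 mm; low guides from x = -150 to 110 mm, 64 mm apart inside, 80 mm outside, tops z = 26 mm; near end open. Back stop face at x = 100 mm.
- dock_home (a point): On the channel floor, where the origin of a tote that is fully home lies (x = 50 mm, z = 12 mm of dock): its far end then touches the back stop 50 mm beyond, its near half stays out in the open before the deck.
- deck_edge (a point): Middle of the deck's lower front edge (x = 50 mm, z = 82 mm of dock). The deck is 8 mm thick, 150 mm wide, on green side panels that start 15 mm farther in at y = +-69 mm. A banding wheel with a plaster dome stands on it from 50 mm behind this edge, up to z = 160 mm.
- tote_empty: The empty blue plastic tote, open on top, 100 mm long (its x), 56 mm wide (y), 55 mm high, walls 3 mm, about 0.13 kg. Origin: centre of its underside. It starts in the dock, home or nearly so. Grip it across its width.
- tote_front: Filled tote at the front (low end) of the supply lane: same size and make as the empty one, with two spiky white ceramic flowers in foam below its rim, fixed in it, about 0.28 kg. Origin: centre of its underside; x along its length, uphill in the lane, z square to its floor. It lies tilted as the lane does, its near end against the stop.
- tote_second: Filled tote, like the front one, next behind it in the supply lane. Must end at the stop where the front one was (origin at about x = -80 mm, z = 68 mm of the lane).
- tote_third: Filled tote, like the front one, last of the row in the supply lane. Must end just behind the second (origin at about x = 20 mm, z = 84 mm of the lane).
- tote_returned: Empty tote, like tote_empty, that already stands at the far end of the return lane (origin at about x = 150 mm, z = 60 mm of that lane). Stays there.
- stopper_bottle: Amber glass bottle, 40 mm across, 85 mm high, upright on the table about 112 mm to the left of the supply lane's axis, near its low end. Origin: centre of its underside. Leave it alone.
- lustre_jar: Small jar with a black lid, 38 mm across, 55 mm high, on the table about 112 mm to the left of the return lane's axis. Origin: centre of its underside. Leave it alone.
- mould_cup: Small white ceramic cup, 40 mm across, 42 mm high, on the table about 112 mm to the left of the dock's axis. Origin: centre of its underside. Leave it alone.
- brush_pot: Blue pot of brushes, 76 mm across, about 270 mm high over the brushes, on the left of the table. Origin: centre of its underside. Leave it alone.
- tall_bottle: Clear bottle with a white cap, 56 mm across, 130 mm high, on the left of the table. Origin: centre of its underside. Leave it alone.
- plaster_mould: Round plaster mould, 90 mm across, 60 mm high, on the right of the table. Origin: centre of its underside. Leave it alone.

How it is judged:
By the outcome, as a careful person would: the job done as asked, in the order asked, and still so for the second after the job is handed in, with the robot touching nothing.
It also fails if it takes over 67 s, if anything falls off the work surface, if the arm or the gripper's body presses on something with over 40 N, if the wrist force passes 120 N, or if a joint passes its speed limit or range.

ROBOT

A 6-joint arm with a two-finger parallel gripper is mounted at the origin on the work surface. World frame = base frame: x ahead of the robot, y to its left, z up, the work surface at z = 0. Lengths are in m, angles in rad, forces in N, time in s.
With the tool pointing down it reaches from about 0.35 to 0.85 m from the base axis. Payload 8.1 kg.
Tool frame: the origin (TCP) lies at the centre of the arm's flange, where the gripper is bolted on; the fingertips stand 186 mm ahead of it and the grasp point (between the pads) lies 167 mm ahead of it; z points along the fingers, y is the direction in which the jaws open and shut (so a half turn about z gives the same grasp; the last joint's range is limited). The gripper opens to 93 mm and grips with 3 to 60 N. Pads are 15 mm wide; open, the fingers measure 128 mm over their backs; the gripper's body (75 mm by 188 mm) begins 65 mm behind the grasp point.
Start: joints at [1.127, 0.13, 1.488, -0, 1.523, -0.085], TCP at [0.211, 0.562, 0.405] pointing down, gripper open.
Joint ranges: [-2.96, 2.96], [-0.89, 2.26], [0.02, 2.5], [-1.34, 4.48], [0, 2.73], [-2.66, 2.66]. Speed limits (rad/s): [2.39, 2.39, 2.79, 3.14, 3.14, 3.14].

INTERFACE

Orientations are given as a rotation vector (axis times angle).
In Python, from plant import robot, viewer, order gives the robot as it stands.
- The arm moves only by the tool apply_moves, never from a script. Its argument "deltas" is a list of rows, each a list of 3 entries, a list of its own where there are three numbers: the finger opening in mm, from 0 to 93, then the shift along the tool's x, y, z in mm, then the turn about the tool's z in rad. In form: [[grip, [dx, dy, dz], yaw], ...]. A call has 1 to 5 rows; each row shifts and turns the commanded pose from where the row before left it, along the tool's axes as they then stand; what a row does not reach is not made up. A row lasts 1/8 s, in which the tool goes at most 62.5 mm and 10.7 degrees, less where a joint would pass 70% of its speed; a pose out of reach is approached as far as the arm can. A call is refused whole if a number of a shift passes 62.5 or a number of a turn 0.188, either way. A call with a gripper value outside its range is refused whole. The fingers move at their own pace and stop on an object; "grip_force" is the grip in N (left out, the last holds). Time passes only in rows, so rows that do not move let the fingers close. It gives the time, the measured TCP pose, the force and the opening at its end, in the units of the state.
- robot.read_state(): the state, without advancing time (a new reading comes with each control period).
- viewer.read_camera(name): name is "side" or "top"; returns the picture (420x560x3 uint8, blue, green, red); there is no depth.
- viewer.get_calibration(name): a dict with "fx", "fy", "cx", "cy" (pixels), "R" (3x3) and "t" (3): a world point X has camera coordinates R X + t. Camera axes: x right, y down, z forward; pixel columns grow to the right and rows downward; lengths in m; the calibration is good to about 2 mm. A picture is of the moment at which its call begins. get_calibration takes no time and is no camera call.
- order.close_job(): hands the job in, once; it reports no verdict.
The state is a dict: "t": time; "q": joint angles; "dq": joint speeds; "joint_torque": joint torques, N m; "tool_pos": TCP position; "orientation": TCP orientation; "force": force on the tool from outside, world axes, zero at the start; "wrist_torque": the same for the moment, N m; "opening": finger opening in m.
Only numpy, scipy, OpenCV 4.12 (cv2) and the standard library are available. Lean on these libraries where they do the work, as an engineer would, in place of code of your own. Each camera call takes 0.05 s, during which the arm holds its last target. There are 200 camera calls.

## Working session

There is one attempt and no reset: what is moved stays moved. The work goes in short steps, Python scripts to look and compute and a tool call to move; the robot and the scene stay as the last step left them, time stands still between calls to the robot, and variables do not carry over. Pictures are saved under pics/ and viewed, about 8 in all and at most 12, crops included, and the job is handed in when it is done.

Besides the shell and the picture viewer there is one more tool, called after "Request:" by a JSON object that holds its "method" and its "body", one argument or row to a line. apply_moves: Moves the arm, as the interface text tells. Its arguments: {"type":"object","properties":{"deltas":{"type":"array"},"grip_force":{"type":"number"}},"required":["deltas"]}

```bash
ls; mkdir -p pics
python3 - <<'E'
from plant import robot, viewer, order
import cv2
s=robot.read_state(); print(s)
for n in("side","top"):
    cv2.imwrite(f"pics/{n}0.png",cv2.resize(viewer.read_camera(n),(800,600),interpolation=cv2.INTER_CUBIC)); print(n,viewer.get_calibration(n))
E
```

```text
pics
{'t': 0.0, 'q': array([ 1.12659330e+00,  1.31152014e-01,  1.48927959e+00, -4.40994279e-05,
        1.52297516e+00, -8.53614564e-02]), 'dq': array([-5.14772286e-06,  9.84967842e-04, -4.13613447e-04,  6.69770667e-04,
        6.79543025e-04,  6.85171735e-04]), 'joint_torque': array([-7.06784067e-04, -5.59851944e+01, -4.91751087e+01,  7.62934657e-02,
        3.60447506e-02, -2.33657829e-04]), 'tool_pos': array([0.21058143, 0.56159003, 0.40369242]), 'orientation': array([-5.60566972e-01, -3.09073547e+00,  2.76802440e-03]), 'force': array([ 0.46950212, -0.32979798,  0.36164302]), 'wrist_torque': array([ 0.02340461, -0.01685469,  0.00195188]), 'opening': 0.09306926523387465}
side {'fx': 534.8870694437326, 'fy': 534.8870694437326, 'cx': 287.7845136073038, 'cy': 202.95316301710028, 'R': array([[-0.99515652, -0.09811581,  0.00606487],
       [-0.07964152,  0.76853685, -0.63482938],
       [ 0.05762572, -0.63223761, -0.77262855]]), 't': array([0.53066802, 0.11093487, 1.61024214])}
top {'fx': 466.2950452630083, 'fy': 466.2950452630083, 'cx': 281.5979024120606, 'cy': 215.30741873280832, 'R': array([[ 0.01155963, -0.99988863, -0.00943989],
       [-0.99233543, -0.01030972, -0.12314263],
       [ 0.12303159,  0.01079102, -0.99234408]]), 't': array([0.00316787, 0.5602364 , 1.42617862])}
```

View pics/top0.png

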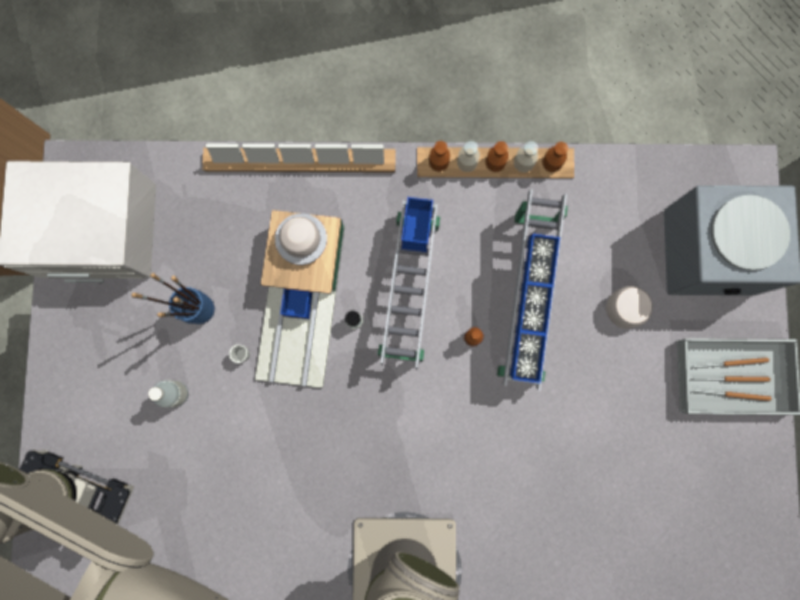

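View pics/side0.png

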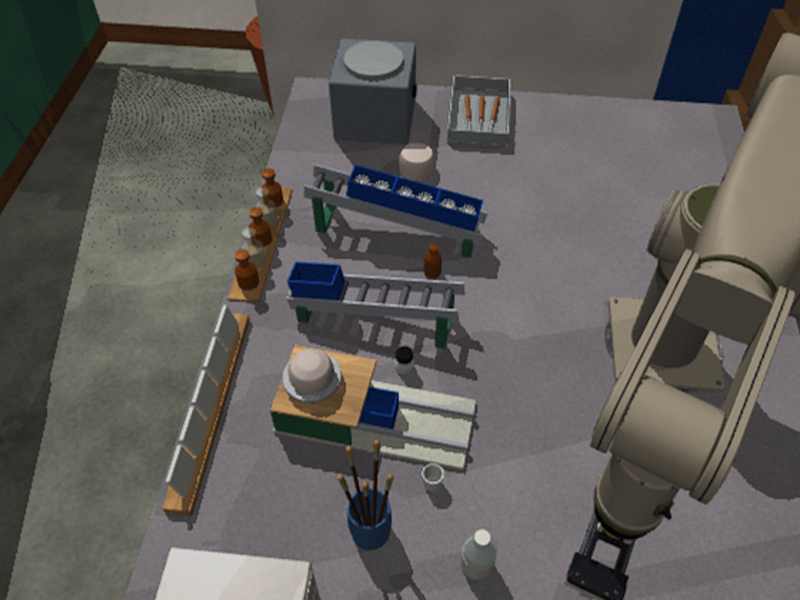

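Run:
```python
import cv2
from plant import viewer
t=viewer.read_camera("top")[130:280,165:405]; cv2.imwrite("pics/top1.png",cv2.resize(t,(800,500),interpolation=cv2.INTER_CUBIC))
t=viewer.read_camera("side")[105:335,185:345]; cv2.imwrite("pics/side1.png",cv2.resize(t,None,fx=2.6,fy=2.6,interpolation=cv2.INTER_CUBIC))
```

```text
(no output)
```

View pics/top1.png

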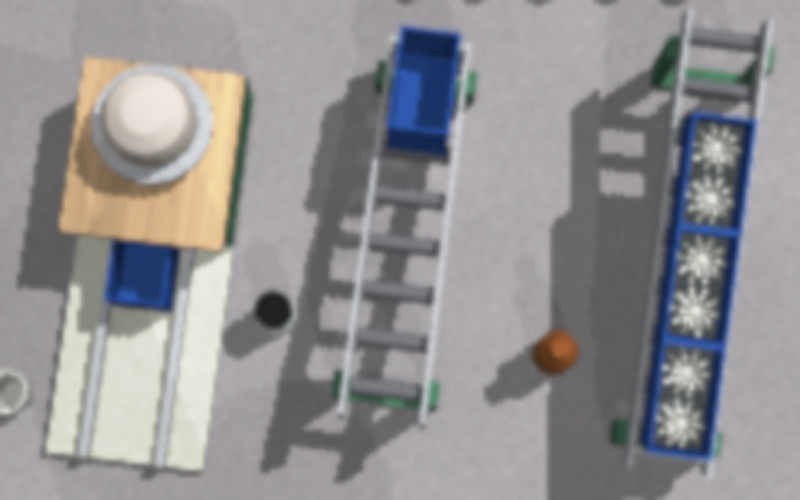

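View pics/side1.png

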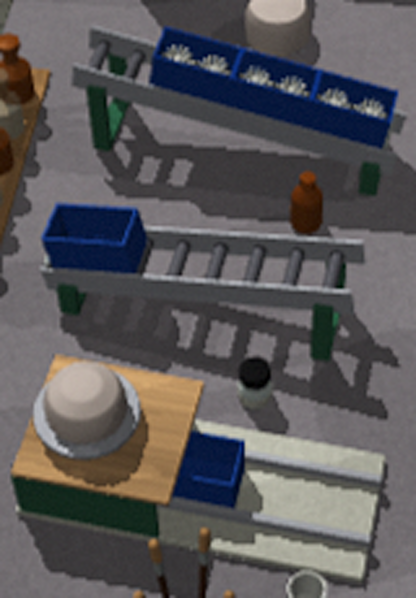

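```bash
cat > fit.py <<'E'
import numpy as np
from plant import viewer
from scipy.optimize import least_squares
C={n:viewer.get_calibration(n) for n in("side","top")}
def proj(n,X):
    c=C[n]; p=X@c["R"].T+c["t"]; return p[:,:2]/p[:,2:]*[c["fx"],c["fy"]]+[c["cx"],c["cy"]]
def toW(p,L):
    c,s=np.cos(p[2]),np.sin(p[2]); L=np.atleast_2d(L).astype(float)
    return np.c_[p[0]+c*L[:,0]-s*L[:,1],p[1]+s*L[:,0]+c*L[:,1],L[:,2]]
def fit(obs,p0):
    f=lambda p:np.concatenate([(proj(n,toW(p,L))-u).ravel() for n,L,u in obs])
    r=least_squares(f,p0,loss='soft_l1'); return r.x,f(r.x).reshape(-1,2)
E
cat > a.py <<'E'
from fit import *
T=lambda *a:np.array(a)/3.3333+[165,130]
S=lambda *a:np.array(a)/2.6+[185,105]
c,s=np.cos(np.radians(9)),np.sin(np.radians(9))
sup=lambda u,y,w:[-.130+u*c-w*s,y,.060+u*s+w*c]
ret=lambda u,y,w:[-.09+u*c+w*s,y,.099-u*s+w*c]
H=.055
O={
"supply":[("top",np.array([sup(0,.028,H),sup(0,-.028,H),sup(.3,-.028,H),sup(.3,.028,H)]),T((647,450),(712,455),(753,118),(692,115))),
 ("side",np.array([sup(0,-.028,H),sup(.3,-.028,H)]),S((398,95),(165,30)))],
"ret":[("top",np.array([ret(-.0607,.036,.012),ret(-.0607,-.036,.012),ret(.293,.028,H),ret(.293,-.028,H)]),T((343,412),(424,422),(402,28),(461,36))),
 ("side",np.array([ret(-.0607,-.036,.012),ret(-.0607,.036,.012)]),S((363,243),(352,293)))],
"dock":[("top",np.array([[-.15,.036,.026],[-.15,-.036,.026],[.05,.075,.09],[.05,-.075,.09]]),T((85,455),(160,465),(60,232),(226,248))),
 ("side",np.array([[.05,-.075,.09],[.05,.075,.09],[-.15,-.036,.026]]),S((204,380),(158,502),(384,475)))]}
for k,o in O.items():
    p,r=fit(o,[.6,{"supply":-.25,"ret":0,"dock":.2}[k],-.1]); print(k,p.round(4).tolist()); print(r.round(1).tolist())
E
python3 a.py
```

```text
supply [0.5395, -0.2619, -0.1108]
[[-0.2, 0.6], [-0.6, 1.4], [0.3, -0.0], [-0.7, -1.4], [-0.0, -2.2], [-0.5, -1.5]]
ret [0.5787, -0.0034, -0.1186]
[[-1.0, 0.2], [-0.8, 0.4], [-0.2, -0.6], [0.4, -0.7], [0.4, -1.0], [0.2, -1.2]]
dock [0.5428, 0.2404, -0.1073]
[[-0.3, 0.0], [0.1, -0.2], [-0.4, -0.8], [-1.2, 0.2], [0.3, -0.8], [4.5, -0.6], [-0.9, -0.2]]
```

```bash
sed -i 's/,\[.05,.075,.09\],\[-.15,-.036,.026\]\]),S((204,380),(158,502)/,[-.15,-.036,.026]]),S((204,380)/' a.py
cat >> a.py <<'E'
    O[k]=p
import cv2
im=cv2.imread("pics/top1.png")
box=lambda f,u0,u1,y,w0,w1:[np.array([f(u0,y,w),f(u1,y,w),f(u1,-y,w),f(u0,-y,w)]) for w in(w0,w1)]
lvl=lambda x,y,z:[x,y,z]
M={"supply":box(sup,0,.1,.028,H,H)+box(sup,.2,.3,.028,H,H)+box(sup,-.02,.395,.034,.012,.012),
"ret":box(ret,-.0607,.304,.034,.012,.012)+box(ret,.193,.293,.028,0,H),
"dock":box(lvl,-.15,.05,.032,.026,.026)+box(lvl,-.15,.05,.04,.026,.026)+box(lvl,.05,.2,.075,.09,.09)+box(lvl,0,.1,.028,.067,.067)}
for k,bs in M.items():
    for b in bs:
        u=(proj("top",toW(O[k],b))-[165,130]+.5)*3.3333; cv2.polylines(im,[np.int32(u*8)],True,(0,0,255),1,cv2.LINE_AA,3)
cv2.imwrite("pics/ov.png",im)
E
python3 a.py
python3 - <<'E'
from fit import *
c=C["top"]; 
for px,z in(((190,310),0.08),((157,392),.13),((140,300),.27),((180,275),.27)):
    d=c["R"].T@np.array([(px[0]*.7-c["cx"])/c["fx"],(px[1]*.7-c["cy"])/c["fy"],1]);o=-c["R"].T@c["t"];print((o+d*(z-o[2])/d[2]).round(3))
E
```

```text
supply [0.5395, -0.2619, -0.1108]
[[-0.2, 0.6], [-0.6, 1.4], [0.3, -0.0], [-0.7, -1.4], [-0.0, -2.2], [-0.5, -1.5]]
ret [0.5787, -0.0034, -0.1186]
[[-1.0, 0.2], [-0.8, 0.4], [-0.2, -0.6], [0.4, -0.7], [0.4, -1.0], [0.2, -1.2]]
dock [0.5421, 0.2399, -0.1068]
[[-0.1, 0.3], [0.2, 0.0], [-0.3, -0.5], [-1.1, 0.4], [0.5, -0.9], [-0.6, -0.3]]
[0.545 0.461 0.08 ]
[0.371 0.503 0.13 ]
[0.54  0.491 0.27 ]
[0.588 0.42  0.27 ]
```

View pics/ov.png

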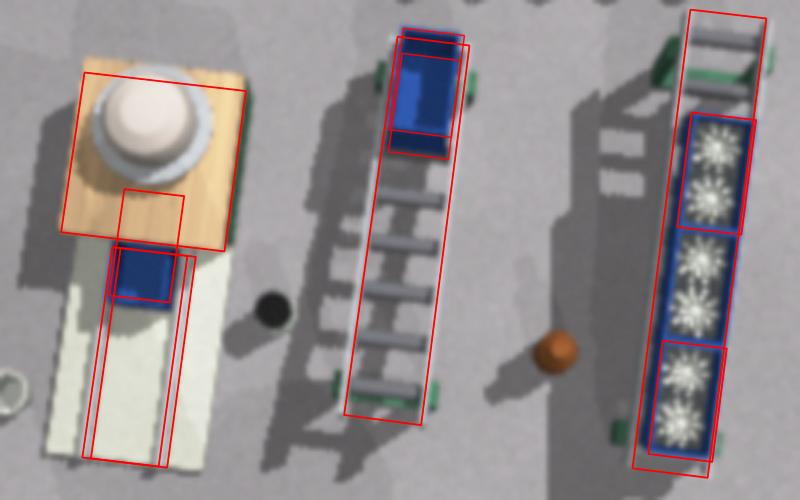

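```bash
sed -i 's/+\[165,130\]$/+[164.65,129.65]/; s/+\[185,105\]$/+[184.7,104.7]/' a.py; python3 a.py | grep -v '^\['
cat > go.py <<'E'
# print shift in tool axes (mm) and yaw from present pose to grasp point (fixture pose p, local xyz)
import sys,numpy as np
from fit import toW
from plant import robot
from scipy.spatial.transform import Rotation as R
def plan(p,L,z=None):
    s=robot.read_state(); A=R.from_rotvec(s["orientation"]).as_matrix()
    g=toW(p,L)[0]; g[2]+=.167
    d=A.T@(g-s["tool_pos"])*1e3
    a=np.arctan2(A[1,0],A[0,0]); y=-((np.pi+p[2]-a+np.pi)%(2*np.pi)-np.pi)
    w=(np.array(s["tool_pos"])-[0,0,.167]-[p[0],p[1],0]); c,sn=np.cos(p[2]),np.sin(p[2])
    print("t",round(s["t"],2),"tool d",d.round(1),"yaw",round(y,3),"| grasp in fixture mm",(np.array([c*w[0]+sn*w[1],-sn*w[0]+c*w[1],w[2]])*1e3).round(1),"tilt",A[2].round(3),"F",s["force"].round(1),"open",round(s["opening"]*1e3,1))
E
python3 - <<'E'
from go import *
plan([.543,.241,-.107],[.022,0,.2])
E
```

```text
supply [0.5405, -0.261, -0.1112]
ret [0.5797, -0.0027, -0.1167]
dock [0.5431, 0.2404, -0.1064]
t 0.2 tool d [-445.1 -178.    37.3] yaw -0.252 | grasp in fixture mm [-364.7  283.3  237.1] tilt [ 0.    -0.001 -1.   ] F [-0.4  0.2  0. ] open 93.1
```

Request:
{"method": "apply_moves", "body": {
  "deltas": [
    [93, [-20, -60, 0], 0],
    [93, [-20, -60, 0], 0],
    [93, [-20, -60, 0], 0],
    [93, [0, 0, 0], -0.126],
    [93, [0, 0, 0], -0.126]
  ]
}}

```text
t: 0.82
tool_pos: [0.2036, 0.3735, 0.4049]
orientation: [0.163, 3.137, 0.002]
force: [-0.3, 0.4, -0.1]
opening: 0.0926
```

Run:
```python
from go import *
plan([.543,.241,-.107],[.022,0,.051])
```

```text
t 0.82 tool d [-373.2  -96.9  187.1] yaw 0.003 | grasp in fixture mm [-351.6   95.5  237.9] tilt [-0.001  0.001 -1.   ] F [-0.3  0.4 -0.1] open 92.6
```

Request:
{"method": "apply_moves", "body": {
  "deltas": [
    [93, [-62, -32, 0], 0],
    [93, [-62, -32, 0], 0],
    [93, [-62, -33, 0], 0],
    [93, [-62, 0, 0], 0],
    [93, [-62, 0, 20], 0]
  ]
}}

```text
t: 1.45
tool_pos: [0.4831, 0.2567, 0.3873]
orientation: [0.169, 3.133, 0.003]
force: [0.7, 0.4, 0.6]
opening: 0.0929
```

Request:
{"method": "apply_moves", "body": {
  "deltas": [
    [93, [-50, 0, 30], 0],
    [93, [-13, 0, 30], 0],
    [93, [0, 0, 30], 0],
    [93, [0, 0, 0], 0]
  ]
}}

```text
t: 1.95
tool_pos: [0.5421, 0.2502, 0.2921]
orientation: [-0.168, -3.131, 0.004]
force: [0.2, -0.2, -0.5]
opening: 0.093
```

Run:
```python
from go import *
plan([.543,.241,-.107],[.022,0,.051])
from plant import viewer
import cv2
a=cv2.resize(viewer.read_camera("top")[130:290,155:265],None,fx=3.6,fy=3.6,interpolation=2)
b=cv2.resize(viewer.read_camera("side")[200:340,185:345],None,fx=2.5,fy=2.5,interpolation=2)
b=cv2.copyMakeBorder(b,0,a.shape[0]-b.shape[0],0,0,0)
cv2.imwrite("pics/g1.png",cv2.hconcat([a,b]))
```

```text
t 1.95 tool d [-24.3  -8.8  74. ] yaw -0.0 | grasp in fixture mm [ -1.9   9.1 125.1] tilt [ 0.006 -0.003 -1.   ] F [ 0.2 -0.2 -0.5] open 93.0
```

View pics/g1.png

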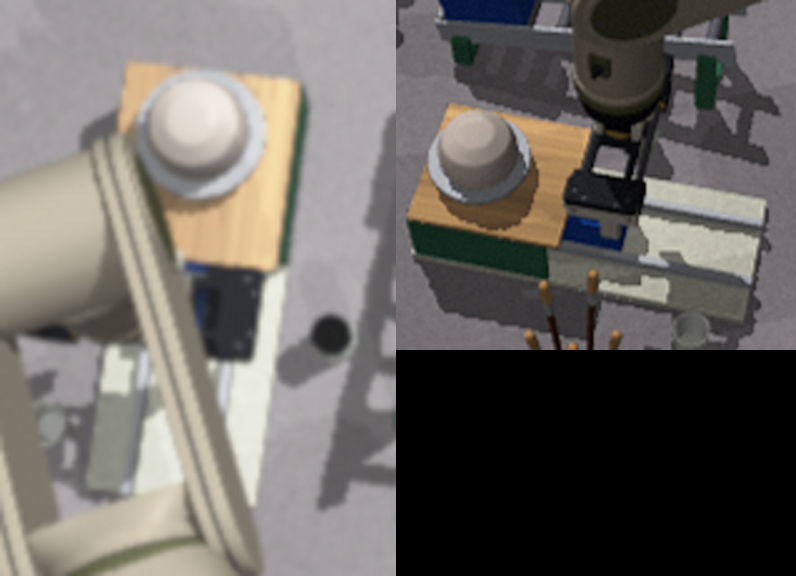

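Request:
{"method": "apply_moves", "body": {
  "deltas": [
    [93, [-24, -9, 0], 0],
    [93, [0, 0, 25], 0],
    [93, [0, 0, 25], 0],
    [93, [0, 0, 24], 0],
    [93, [0, 0, 0], 0]
  ]
}}

```text
t: 2.68
tool_pos: [0.5657, 0.2394, 0.2215]
orientation: [-0.167, -3.136, 0.001]
force: [0.0, -0.1, 0.8]
opening: 0.093
```

Run:
```python
from go import *
plan([.543,.241,-.107],[.022,0,.051])
```

```text
t 2.67 tool d [ 0.7 -0.8  3.5] yaw 0.001 | grasp in fixture mm [22.7  0.8 54.5] tilt [ 0.001 -0.001 -1.   ] F [ 0.  -0.1  0.8] open 93.0
```

Request:
{"method": "apply_moves", "body": {
  "deltas": [
    [54, [0, 0, 0], 0],
    [54, [0, 0, 0], 0],
    [54, [0, 0, 0], 0],
    [54, [0, 0, 0], 0],
    [54, [0, 0, 0], 0]
  ],
  "grip_force": 8
}}

```text
t: 3.3
tool_pos: [0.5663, 0.2395, 0.222]
orientation: [0.167, 3.137, 0.001]
force: [-0.1, 0.1, 2.7]
opening: 0.0559
```

Run:
```python
from go import *
plan([.543,.241,-.107],[.022,0,.051])
```

```text
t 3.3 tool d [ 1.3 -1.   4. ] yaw 0.0 | grasp in fixture mm [23.3  1.  55. ] tilt [-0.001  0.    -1.   ] F [-0.1  0.1  2.7] open 55.9
```

Request:
{"method": "apply_moves", "body": {
  "deltas": [
    [50, [8, 0, 0], 0],
    [50, [15, 0, 0], 0],
    [50, [25, 0, 0], 0],
    [50, [25, 0, 0], 0],
    [50, [25, 0, 0], 0]
  ]
}}

```text
t: 3.92
tool_pos: [0.4679, 0.2498, 0.2219]
orientation: [0.168, 3.136, 0.0]
force: [2.4, 0.6, 0.9]
opening: 0.0562
```

Request:
{"method": "apply_moves", "body": {
  "deltas": [
    [50, [17, 0, 0], 0],
    [50, [5, 0, 0], 0],
    [50, [0, 0, 0], 0],
    [70, [0, 0, 0], 0],
    [70, [0, 0, 0], 0]
  ]
}}

```text
t: 4.55
tool_pos: [0.4471, 0.252, 0.2212]
orientation: [-0.168, -3.137, 0.0]
force: [-0.1, -0.5, -0.1]
opening: 0.0689
```

Run:
```python
from go import *
plan([.543,.241,-.107],[-.0707,0,.051])
```

```text
t 4.55 tool d [-25.8  -0.7   3.2] yaw -0.0 | grasp in fixture mm [-96.5   0.7  54.2] tilt [ 0. -0. -1.] F [-0.1 -0.5 -0.1] open 68.9
```

Request:
{"method": "apply_moves", "body": {
  "deltas": [
    [70, [-13, 0, 0], 0],
    [70, [-13, 0, 0], 0],
    [50, [0, 0, 0], 0],
    [50, [0, 0, 0], 0],
    [50, [0, 0, 0], 0]
  ],
  "grip_force": 10
}}

```text
t: 5.18
tool_pos: [0.4724, 0.2493, 0.2213]
orientation: [-0.168, -3.137, 0.0]
force: [0.7, 0.0, 0.4]
opening: 0.0558
```

Request:
{"method": "apply_moves", "body": {
  "deltas": [
    [50, [0, 0, -5], 0],
    [50, [0, 0, -12], 0],
    [50, [0, 0, -25], 0],
    [50, [0, 0, -30], 0],
    [50, [0, 0, -30], 0]
  ]
}}

```text
t: 5.8
tool_pos: [0.4725, 0.2494, 0.3255]
orientation: [0.167, 3.136, 0.001]
force: [-1.0, -0.2, -0.0]
opening: 0.056
```

Request:
{"method": "apply_moves", "body": {
  "deltas": [
    [50, [0, 0, -30], 0],
    [50, [0, 0, -20], 0],
    [50, [0, 0, 0], 0]
  ]
}}

```text
t: 6.18
tool_pos: [0.4731, 0.2496, 0.3758]
orientation: [0.167, 3.134, 0.003]
force: [-0.5, 0.3, -1.4]
opening: 0.0562
```

Run:
```python
from go import *
plan([.5797,-.0027,-.1167],[-.085,0,.170])
from plant import viewer
import cv2
a=cv2.resize(viewer.read_camera("top")[130:290,155:265],None,fx=3.6,fy=3.6,interpolation=2)
b=cv2.resize(viewer.read_camera("side")[180:340,205:365],None,fx=2.5,fy=2.5,interpolation=2)
b=cv2.copyMakeBorder(b,0,a.shape[0]-b.shape[0],0,0,0)
cv2.imwrite("pics/g2.png",cv2.hconcat([a,b]))
```

```text
t 6.17 tool d [ -47.7 -238.7   38.5] yaw 0.01 | grasp in fixture mm [-135.3  238.2  208.8] tilt [-0.003  0.002 -1.   ] F [-0.5  0.3 -1.4] open 56.2
```

View pics/g2.png

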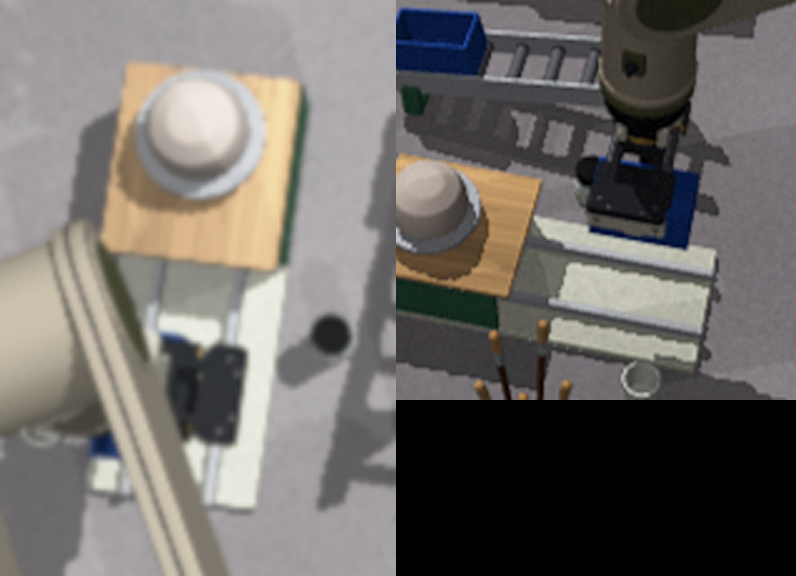

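Run:
```python
from fit import *
from plant import robot
s=robot.read_state();p=[s["tool_pos"][0],s["tool_pos"][1],-.107];g=s["tool_pos"][2]-.167
L=[[x,y,g-.042+h] for x,y,h in((-.05,-.028,.055),(-.05,.028,.055),(-.05,.028,0),(.05,.028,0),(.05,.028,.055),(0,.094,.107),(-.05,.028,.055),(.05,.028,.055))]
u=proj("side",toW(p,L));print(((u-[205,180]+.5)*2.5+[396,0]).round(0).tolist())
u=proj("top",toW(p,L[-2:]));print(((u-[155,130]+.5)*3.6).round(0).tolist())
```

```text
[[697.0, 173.0], [688.0, 220.0], [685.0, 250.0], [587.0, 232.0], [586.0, 202.0], [625.0, 240.0], [688.0, 220.0], [586.0, 202.0]]
[[91.0, 452.0], [110.0, 321.0]]
```

Request:
{"method": "apply_moves", "body": {
  "deltas": [
    [50, [0, -30, 0], 0],
    [50, [-5, -45, 0], 0],
    [50, [-10, -45, 0], 0],
    [50, [-10, -45, 0], 0.005],
    [50, [-10, -40, 0], 0]
  ]
}}

```text
t: 6.9
tool_pos: [0.4848, 0.0402, 0.3716]
orientation: [-0.176, -3.134, 0.0]
force: [1.0, -0.6, -0.7]
opening: 0.056
```

Request:
{"method": "apply_moves", "body": {
  "deltas": [
    [50, [-10, -20, 0], 0],
    [50, [-3, -10, 0], 0],
    [50, [0, 0, 0], 0]
  ]
}}

```text
t: 7.28
tool_pos: [0.4947, 0.0104, 0.3725]
orientation: [-0.177, -3.135, -0.0]
force: [-1.1, 0.0, -0.6]
opening: 0.0563
```

Run:
```python
from go import *
plan([.5797,-.0027,-.113],[-.083,-.0015,.141])
```

```text
t 7.28 tool d [-3.  -4.9 64.5] yaw 0.0 | grasp in fixture mm [-85.9   3.4 205.5] tilt [ 0.002  0.    -1.   ] F [-1.1  0.  -0.6] open 56.3
```

Request:
{"method": "apply_moves", "body": {
  "deltas": [
    [50, [-3, -5, 0], 0],
    [50, [0, 0, 12], 0],
    [50, [0, 0, 12], 0],
    [50, [0, 0, 11], 0],
    [50, [0, 0, 0], 0]
  ]
}}

```text
t: 7.9
tool_pos: [0.4968, 0.0054, 0.3368]
orientation: [-0.175, -3.134, -0.0]
force: [-0.7, -0.5, -0.8]
opening: 0.0559
```

Run:
```python
from go import *
plan([.5797,-.0027,-.113],[-.083,-.0015,.141])
from plant import viewer
import cv2
a=cv2.resize(viewer.read_camera("top")[130:290,235:325],None,fx=3.7,fy=3.7,interpolation=2)
b=cv2.resize(viewer.read_camera("side")[140:280,190:345],None,fx=3,fy=3,interpolation=2)
b=cv2.copyMakeBorder(b,0,a.shape[0]-b.shape[0],0,0,0)
cv2.imwrite("pics/g3.png",cv2.hconcat([a,b]))
```

```text
t 7.9 tool d [-0.4 -0.2 28.8] yaw 0.001 | grasp in fixture mm [-83.3  -1.3 169.8] tilt [ 0.003 -0.    -1.   ] F [-0.7 -0.5 -0.8] open 55.9
```

View pics/g3.png

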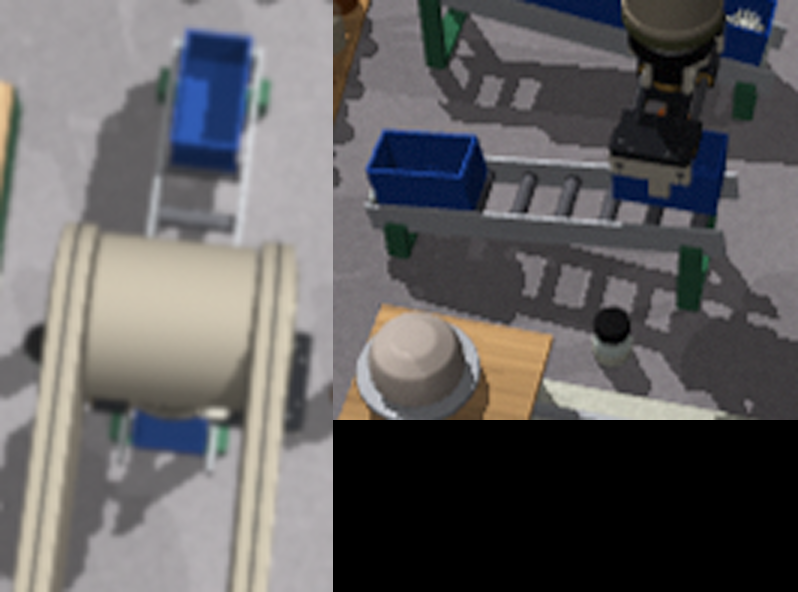

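Request:
{"method": "apply_moves", "body": {
  "deltas": [
    [50, [0, 1, 8], 0],
    [50, [0, 0, 7], 0],
    [50, [0, 0, 4], 0],
    [50, [0, 0, 2], 0],
    [50, [0, 0, 0], 0]
  ],
  "grip_force": 6
}}

```text
t: 8.62
tool_pos: [0.4975, 0.0062, 0.3174]
orientation: [-0.176, -3.136, 0.0]
force: [-0.0, -0.8, -0.9]
opening: 0.0559
```

Request:
{"method": "apply_moves", "body": {
  "deltas": [
    [50, [0, 0, 2], 0],
    [50, [0, 0, 2], 0],
    [50, [0, 0, 1], 0],
    [50, [0, 0, 0], 0]
  ]
}}

```text
t: 9.12
tool_pos: [0.4975, 0.0062, 0.3126]
orientation: [0.175, 3.137, -0.0]
force: [0.6, -0.1, -1.6]
opening: 0.0559
```

Run:
```python
from go import *
plan([.5797,-.0027,-.113],[-.083,-.0015,.141])
```

```text
t 9.12 tool d [ 0.4 -1.1  4.6] yaw 0.001 | grasp in fixture mm [-82.6  -0.4 145.6] tilt [-0. -0. -1.] F [ 0.6 -0.1 -1.6] open 55.9
```

Request:
{"method": "apply_moves", "body": {
  "deltas": [
    [50, [0, 0, 1.5], 0],
    [50, [0, 0, 1.5], 0],
    [50, [0, 0, 1], 0],
    [50, [0, 0, 0], 0]
  ]
}}

```text
t: 9.62
tool_pos: [0.4975, 0.0062, 0.3085]
orientation: [-0.176, -3.137, 0.0]
force: [0.1, -0.4, 0.3]
opening: 0.056
```

Run:
```python
from go import *
plan([.5797,-.0027,-.113],[-.083,-.0015,.141])
from plant import viewer
import cv2
b=cv2.resize(viewer.read_camera("side")[150:250,190:345],None,fx=5,fy=5,interpolation=2)
cv2.imwrite("pics/g4.png",b)
```

```text
t 9.62 tool d [ 0.3 -1.1  0.5] yaw 0.001 | grasp in fixture mm [-82.7  -0.4 141.5] tilt [ 0. -0. -1.] F [ 0.1 -0.4  0.3] open 56.0
```

View pics/g4.png

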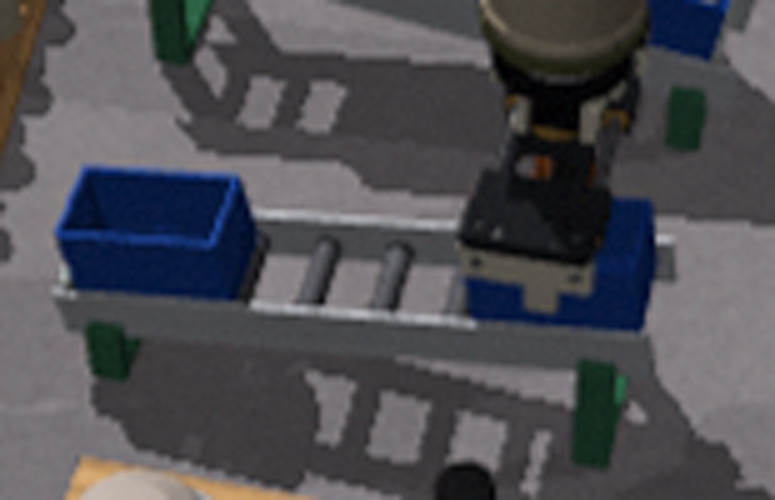

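Request:
{"method": "apply_moves", "body": {
  "deltas": [
    [50, [0, 0, 1], 0],
    [50, [0, 0, 0.5], 0],
    [60, [0, 0, 0], 0],
    [75, [0, 0, 0], 0],
    [75, [0, 0, 0], 0]
  ]
}}

```text
t: 10.3
tool_pos: [0.4974, 0.0063, 0.3069]
orientation: [-0.175, -3.136, -0.0]
force: [-0.5, -0.4, -0.5]
opening: 0.0731
```

Request:
{"method": "apply_moves", "body": {
  "deltas": [
    [75, [0, 0, 0], 0],
    [75, [0, 0, 0], 0],
    [80, [0, 0, 0], 0],
    [80, [0, 0, 0], 0],
    [80, [0, 0, 0], 0]
  ]
}}

```text
t: 10.92
tool_pos: [0.4975, 0.0062, 0.3071]
orientation: [-0.175, -3.137, 0.0]
force: [-0.2, -0.9, 0.3]
opening: 0.0801
```

Run:
```python
from go import *
plan([.5797,-.0027,-.113],[-.083,-.0015,.141])
from plant import viewer
import cv2
b=cv2.resize(viewer.read_camera("side")[150:250,190:345],None,fx=5,fy=5,interpolation=2)
cv2.imwrite("pics/g5.png",b)
import numpy as np
o=cv2.imread("pics/g4.png"); m=lambda i:(i[...,0].astype(int)-i[...,2]>50)
for i in(o,b):
  n,l,st,ce=cv2.connectedComponentsWithStats(m(i).astype(np.uint8)); print([s.tolist() for s in st[1:] if s[4]>1000])
```

```text
t 10.93 tool d [ 0.3 -1.1 -0.9] yaw 0.001 | grasp in fixture mm [-82.7  -0.4 140.1] tilt [ 0. -0. -1.] F [-0.2 -0.9  0.3] open 80.1
[[652, 0, 79, 59, 3336], [55, 166, 186, 133, 18539], [468, 200, 183, 129, 8092]]
[[650, 0, 81, 59, 3348], [55, 166, 186, 133, 18617], [329, 181, 185, 138, 16143]]
```

Request:
{"method": "apply_moves", "body": {
  "deltas": [
    [93, [0, 0, -20], 0],
    [93, [0, 0, -40], 0],
    [93, [0, 0, -40], 0],
    [93, [0, 0, 0], 0],
    [93, [0, 0, 0], 0]
  ]
}}

```text
t: 11.6
tool_pos: [0.4974, 0.0062, 0.4065]
orientation: [-0.175, -3.136, 0.0]
force: [-0.5, 0.5, -1.0]
opening: 0.0931
```

Run:
```python
from go import *
plan([.5405,-.261,-.111],[-.087,0,.200])
from plant import viewer
import cv2
b=cv2.resize(viewer.read_camera("side")[150:250,190:345],None,fx=5,fy=5,interpolation=2)
cv2.imwrite("pics/g6.png",b)
import numpy as np
m=lambda i:(i[...,0].astype(int)-i[...,2]>50)
for i in(b,):
  n,l,st,ce=cv2.connectedComponentsWithStats(m(i).astype(np.uint8)); print([s.tolist() for s in st[1:] if s[4]>1000])
```

```text
t 11.6 tool d [  14.3 -260.8   39.5] yaw -0.001 | grasp in fixture mm [-72.4 260.8 239.5] tilt [ 0. -0. -1.] F [-0.5  0.5 -1. ] open 93.1
[[625, 0, 106, 58, 4280], [55, 166, 360, 145, 38426]]
```

Request:
{"method": "apply_moves", "body": {
  "deltas": [
    [93, [0, -40, 0], 0],
    [93, [4, -55, 0], 0],
    [93, [5, -55, 0], 0],
    [93, [5, -55, 0], 0],
    [93, [0, -40, 0], 0]
  ]
}}

```text
t: 12.28
tool_pos: [0.4551, -0.2376, 0.4053]
orientation: [-0.177, -3.134, -0.002]
force: [0.3, 1.4, -0.1]
opening: 0.0928
```

Request:
{"method": "apply_moves", "body": {
  "deltas": [
    [93, [0, -20, 0], 0],
    [93, [0, 0, 0], 0],
    [93, [0, 0, 0], 0]
  ]
}}

```text
t: 12.65
tool_pos: [0.4543, -0.2546, 0.4065]
orientation: [-0.174, -3.136, -0.002]
force: [-0.4, 0.2, -0.3]
opening: 0.093
```

Run:
```python
from go import *
plan([.5405,-.261,-.111],[-.087,-.0007,.107])
```

```text
t 12.65 tool d [  0.5   2.3 132.5] yaw -0.0 | grasp in fixture mm [-86.4  -3.2 239.5] tilt [ 0.001  0.001 -1.   ] F [-0.4  0.2 -0.3] open 93.0
```

Request:
{"method": "apply_moves", "body": {
  "deltas": [
    [93, [0, 2, 30], 0],
    [93, [0, 0, 35], 0],
    [93, [0, 0, 35], 0],
    [93, [0, 0, 20], 0],
    [93, [0, 0, 11], 0]
  ]
}}

```text
t: 13.28
tool_pos: [0.4543, -0.252, 0.2748]
orientation: [-0.173, -3.135, -0.002]
force: [1.4, 1.1, 0.4]
opening: 0.0928
```

Request:
{"method": "apply_moves", "body": {
  "deltas": [
    [93, [0, 0, 0], 0],
    [93, [0, 0, 0], 0]
  ]
}}

```text
t: 13.52
tool_pos: [0.4548, -0.2535, 0.2773]
orientation: [0.175, 3.135, -0.001]
force: [0.2, 0.1, 0.1]
opening: 0.0926
```

Run:
```python
from go import *
plan([.5405,-.261,-.111],[-.087,-.0007,.107])
```

```text
t 13.53 tool d [1.  1.4 3.3] yaw -0.0 | grasp in fixture mm [-86.   -2.1 110.3] tilt [-0.002 -0.001 -1.   ] F [0.2 0.1 0.1] open 92.6
```

Request:
{"method": "apply_moves", "body": {
  "deltas": [
    [93, [0, 1, 2], 0],
    [50, [0, 0, 0], 0],
    [50, [0, 0, 0], 0],
    [50, [0, 0, 0], 0],
    [50, [0, 0, 0], 0]
  ],
  "grip_force": 14
}}

```text
t: 14.15
tool_pos: [0.4544, -0.2526, 0.2741]
orientation: [0.176, 3.137, 0.0]
force: [0.5, 0.3, -0.6]
opening: 0.0573
```

Request:
{"method": "apply_moves", "body": {
  "deltas": [
    [50, [0, 0, 0], 0],
    [50, [0, 0, 0], 0]
  ]
}}

```text
t: 14.4
tool_pos: [0.4544, -0.2526, 0.2741]
orientation: [0.176, 3.137, 0.0]
force: [0.0, 0.3, 0.2]
opening: 0.0559
```

Run:
```python
from go import *
plan([.5405,-.261,-.111],[-.087,-.0007,.107])
```

```text
t 14.4 tool d [0.5 0.5 0.1] yaw -0.001 | grasp in fixture mm [-86.5  -1.2 107.1] tilt [-0.  0. -1.] F [0.  0.3 0.2] open 55.9
```

Request:
{"method": "apply_moves", "body": {
  "deltas": [
    [50, [0, 0, -5], 0],
    [50, [0, 0, -10], 0],
    [50, [3, 0, -18], 0],
    [50, [4, 0, -25], 0],
    [50, [5, 0, -30], 0]
  ]
}}

```text
t: 15.02
tool_pos: [0.4421, -0.2512, 0.3638]
orientation: [0.175, 3.136, -0.0]
force: [-0.2, 0.0, -2.3]
opening: 0.056
```

Request:
{"method": "apply_moves", "body": {
  "deltas": [
    [50, [3, 0, -25], 0],
    [50, [0, 0, -12], 0],
    [50, [0, 0, 0], 0],
    [50, [0, 0, 0], 0],
    [50, [0, 0, 0], 0]
  ]
}}

```text
t: 15.65
tool_pos: [0.4393, -0.2508, 0.3977]
orientation: [-0.175, -3.135, -0.002]
force: [0.2, 0.2, -3.1]
opening: 0.0558
```

Run:
```python
from go import *
plan([.543,.241,-.107],[-.060,.001,.180])
from plant import viewer
import cv2
a=cv2.resize(viewer.read_camera("top")[120:280,320:410],None,fx=3.7,fy=3.7,interpolation=2)
b=cv2.resize(viewer.read_camera("side")[80:220,190:345],None,fx=3,fy=3,interpolation=2)
b=cv2.copyMakeBorder(b,0,a.shape[0]-b.shape[0],0,0,0)
cv2.imwrite("pics/g7.png",cv2.hconcat([a,b]))
```

```text
t 15.65 tool d [ 11.7 500.9  51.3] yaw -0.005 | grasp in fixture mm [ -50.6 -500.   230.7] tilt [ 0.002  0.001 -1.   ] F [ 0.2  0.2 -3.1] open 55.8
```

View pics/g7.png

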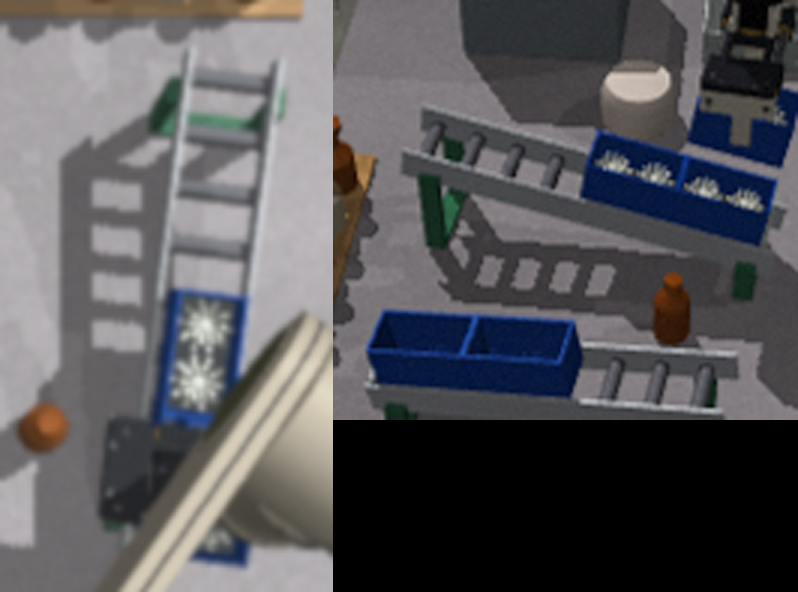

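Request:
{"method": "apply_moves", "body": {
  "deltas": [
    [50, [2, 20, 0], -0.004],
    [50, [2, 35, 0], 0],
    [50, [2, 45, 0], 0],
    [50, [2, 45, 0], 0],
    [50, [2, 45, 0], 0]
  ]
}}

```text
t: 16.38
tool_pos: [0.4496, -0.0587, 0.399]
orientation: [0.169, 3.137, 0.001]
force: [0.7, 0.0, -2.8]
opening: 0.0558
```

Request:
{"method": "apply_moves", "body": {
  "deltas": [
    [50, [2, 45, 0], 0],
    [50, [0, 45, 0], 0],
    [50, [0, 45, 0], 0],
    [50, [0, 45, 0], 0],
    [50, [0, 45, 0], 0]
  ]
}}

```text
t: 17.0
tool_pos: [0.4714, 0.1653, 0.399]
orientation: [-0.168, -3.137, -0.0]
force: [0.8, 0.3, -2.0]
opening: 0.0559
```

Request:
{"method": "apply_moves", "body": {
  "deltas": [
    [50, [0, 40, 0], 0],
    [50, [0, 30, 0], 0],
    [50, [0, 15, 0], 0],
    [50, [0, 0, 0], 0],
    [50, [0, 0, 0], 0]
  ]
}}

```text
t: 17.62
tool_pos: [0.4813, 0.2467, 0.399]
orientation: [-0.17, -3.137, 0.001]
force: [-0.4, -0.5, -3.1]
opening: 0.0559
```

Run:
```python
from go import *
plan([.543,.241,-.107],[-.060,.001,.090])
```

```text
t 17.62 tool d [ -2.   2. 142.] yaw -0.001 | grasp in fixture mm [-62.   -0.9 232. ] tilt [ 0.    -0.001 -1.   ] F [-0.4 -0.5 -3.1] open 55.9
```

Request:
{"method": "apply_moves", "body": {
  "deltas": [
    [50, [0, 2, 25], 0],
    [50, [0, 0, 35], 0],
    [50, [0, 0, 35], 0],
    [50, [0, 0, 30], 0],
    [50, [0, 0, 17], 0]
  ]
}}

```text
t: 18.25
tool_pos: [0.4812, 0.2482, 0.2554]
orientation: [-0.171, -3.135, 0.002]
force: [-0.2, 0.7, -2.1]
opening: 0.0557
```

Request:
{"method": "apply_moves", "body": {
  "deltas": [
    [50, [0, 0, 10], 0],
    [50, [0, 0, 5], 0],
    [50, [0, 0, 0], 0]
  ]
}}

```text
t: 18.62
tool_pos: [0.4819, 0.2495, 0.2426]
orientation: [0.169, 3.136, 0.001]
force: [-1.1, 0.3, -2.4]
opening: 0.0563
```

Run:
```python
from go import *
plan([.543,.241,-.107],[-.060,.0005,.0517])
from plant import viewer
import cv2
a=cv2.resize(viewer.read_camera("top")[150:290,165:255],None,fx=4,fy=4,interpolation=2)
b=cv2.resize(viewer.read_camera("side")[220:340,235:355],None,fx=3.6,fy=3.6,interpolation=2)
b=cv2.copyMakeBorder(b,0,a.shape[0]-b.shape[0],0,0,0)
cv2.imwrite("pics/g8.png",cv2.hconcat([a,b]))
```

```text
t 18.62 tool d [-1.6 -1.5 23.9] yaw -0.001 | grasp in fixture mm [-61.7   1.9  75.6] tilt [-0.001  0.    -1.   ] F [-1.1  0.3 -2.4] open 56.3
```

View pics/g8.png

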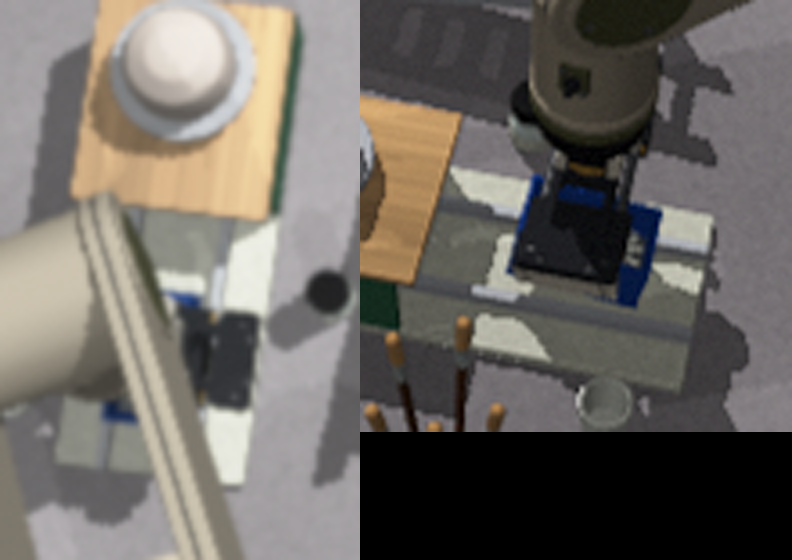

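Request:
{"method": "apply_moves", "body": {
  "deltas": [
    [50, [0, -1.5, 5], 0],
    [50, [0, 0, 5], 0],
    [50, [0, 0, 3], 0],
    [50, [0, 0, 2], 0],
    [50, [0, 0, 0], 0]
  ],
  "grip_force": 10
}}

```text
t: 19.35
tool_pos: [0.4814, 0.2479, 0.2268]
orientation: [-0.169, -3.137, 0.0]
force: [-0.4, 0.1, -3.0]
opening: 0.056
```

Request:
{"method": "apply_moves", "body": {
  "deltas": [
    [50, [0, 0, 2], 0],
    [50, [0, 0, 2], 0],
    [50, [0, 0, 1.5], 0],
    [50, [0, 0, 1.5], 0],
    [50, [0, 0, 0], 0]
  ]
}}

```text
t: 19.98
tool_pos: [0.4817, 0.2481, 0.2203]
orientation: [0.169, 3.136, 0.001]
force: [4.0, -0.6, 4.6]
opening: 0.0558
```

Run:
```python
from go import *
plan([.543,.241,-.107],[-.060,.0005,.0517])
```

```text
t 19.98 tool d [-1.7  0.   1.6] yaw -0.001 | grasp in fixture mm [-61.7   0.5  53.3] tilt [-0.001  0.001 -1.   ] F [ 4.  -0.6  4.6] open 55.8
```

Request:
{"method": "apply_moves", "body": {
  "deltas": [
    [50, [0, 0, 0.8], 0],
    [50, [0, 0, 0.5], 0],
    [50, [0, 0, 0], 0]
  ],
  "grip_force": 6
}}

```text
t: 20.35
tool_pos: [0.4809, 0.2478, 0.2181]
orientation: [-0.169, -3.135, 0.001]
force: [-0.2, -0.1, 1.0]
opening: 0.0561
```

Run:
```python
from go import *
plan([.543,.241,-.107],[-.060,.0005,.0517])
```

```text
t 20.35 tool d [-2.5  0.3 -0.6] yaw -0.001 | grasp in fixture mm [-62.5   0.2  51.1] tilt [ 0.002 -0.001 -1.   ] F [-0.2 -0.1  1. ] open 56.1
```

Request:
{"method": "apply_moves", "body": {
  "deltas": [
    [58, [0, 0, 0], 0],
    [70, [0, 0, 0], 0],
    [70, [0, 0, 0], 0],
    [70, [13, 0, -1], 0],
    [70, [14, 0, 0], 0]
  ]
}}

```text
t: 20.98
tool_pos: [0.4536, 0.2509, 0.2197]
orientation: [-0.17, -3.137, 0.0]
force: [-0.3, -0.1, 0.4]
opening: 0.0701
```

Request:
{"method": "apply_moves", "body": {
  "deltas": [
    [50, [0, 0, 0], 0],
    [50, [0, 0, 0], 0],
    [50, [0, 0, 0], 0],
    [50, [0, 0, 0], 0]
  ],
  "grip_force": 8
}}

```text
t: 21.48
tool_pos: [0.4547, 0.251, 0.2199]
orientation: [-0.169, -3.137, -0.0]
force: [-3.6, 0.3, 4.6]
opening: 0.0555
```

Request:
{"method": "apply_moves", "body": {
  "deltas": [
    [50, [-6, 0, 0], 0],
    [50, [-12, 0, 0], 0],
    [50, [-20, 0, 0], 0],
    [50, [-20, 0, 0], 0],
    [50, [-20, 0, 0], 0]
  ]
}}

```text
t: 22.1
tool_pos: [0.5331, 0.2423, 0.2197]
orientation: [-0.17, -3.137, 0.0]
force: [-5.0, 0.5, 6.6]
opening: 0.0555
```

Run:
```python
from go import *
plan([.543,.241,-.107],[.023,.0005,.0517])
```

```text
t 22.1 tool d [-33.    0.3   1. ] yaw -0.001 | grasp in fixture mm [-10.    0.2  52.7] tilt [ 0. -0. -1.] F [-5.   0.5  6.6] open 55.5
```

Request:
{"method": "apply_moves", "body": {
  "deltas": [
    [50, [-12, 0, -0.5], 0],
    [50, [-9, 0, 0], 0],
    [50, [-5, 0, 0], 0],
    [50, [-3, 0, 0], 0],
    [50, [0, 0, 0], 0]
  ]
}}

```text
t: 22.72
tool_pos: [0.5609, 0.2394, 0.2201]
orientation: [-0.169, -3.137, 0.0]
force: [-0.6, -0.7, -2.6]
opening: 0.0559
```

Run:
```python
from go import *
plan([.543,.241,-.107],[.023,.0005,.0517])
```

```text
t 22.73 tool d [-5.   0.2  1.4] yaw -0.001 | grasp in fixture mm [18.   0.3 53.1] tilt [ 0. -0. -1.] F [-0.6 -0.7 -2.6] open 55.9
```

Request:
{"method": "apply_moves", "body": {
  "deltas": [
    [50, [-2, 0, 0.3], 0],
    [50, [-2, 0, 0], 0],
    [50, [0, 0, 0], 0]
  ]
}}

```text
t: 23.1
tool_pos: [0.5651, 0.2389, 0.22]
orientation: [0.169, 3.137, 0.0]
force: [0.5, 0.2, -3.4]
opening: 0.0561
```

Request:
{"method": "apply_moves", "body": {
  "deltas": [
    [50, [-1.5, 0, 0], 0],
    [50, [0, 0, 0], 0]
  ]
}}

```text
t: 23.35
tool_pos: [0.5661, 0.2389, 0.2198]
orientation: [-0.169, -3.136, -0.0]
force: [-5.1, 1.1, 0.3]
opening: 0.0559
```

Request:
{"method": "apply_moves", "body": {
  "deltas": [
    [50, [-1.5, 0, 0], 0],
    [50, [0, 0, 0], 0]
  ]
}}

```text
t: 23.6
tool_pos: [0.5669, 0.239, 0.2196]
orientation: [-0.169, -3.134, -0.0]
force: [-8.5, 1.2, 3.4]
opening: 0.0561
```

Run:
```python
from go import *
plan([.543,.241,-.107],[.023,.0005,.0517])
```

```text
t 23.6 tool d [ 1.  -0.1  0.9] yaw -0.0 | grasp in fixture mm [24.   0.6 52.6] tilt [ 0.003 -0.    -1.   ] F [-8.5  1.2  3.4] open 56.1
```

Request:
{"method": "apply_moves", "body": {
  "deltas": [
    [50, [0, 0, 0.4], 0],
    [50, [0, 0, 0], 0],
    [58, [0, 0, 0], 0],
    [75, [0, 0, 0], 0],
    [75, [0, 0, 0], 0]
  ],
  "grip_force": 5
}}

```text
t: 24.22
tool_pos: [0.5683, 0.2385, 0.2199]
orientation: [0.169, 3.136, 0.0]
force: [-1.1, -0.9, 0.1]
opening: 0.0723
```

Request:
{"method": "apply_moves", "body": {
  "deltas": [
    [60, [15, 0, 0], 0],
    [75, [0, 0, 0], 0],
    [93, [0, 0, 0], 0],
    [93, [0, 0, 0], 0]
  ]
}}

```text
t: 24.72
tool_pos: [0.5535, 0.2401, 0.2197]
orientation: [0.17, 3.136, 0.0]
force: [0.3, -0.5, 0.4]
opening: 0.09
```

Run:
```python
from go import *
plan([.543,.241,-.107],[.023,.0005,.0517])
```

```text
t 24.73 tool d [-12.5   0.3   1. ] yaw -0.001 | grasp in fixture mm [10.5  0.3 52.7] tilt [-0.001  0.    -1.   ] F [ 0.3 -0.5  0.4] open 90.0
```

Request:
{"method": "apply_moves", "body": {
  "deltas": [
    [93, [0, 0, -25], 0],
    [93, [0, 0, -45], 0],
    [93, [0, 0, -45], 0],
    [93, [40, 0, -45], 0],
    [93, [50, -50, -20], 0]
  ]
}}

```text
t: 25.35
tool_pos: [0.4666, 0.2078, 0.4005]
orientation: [0.166, 3.132, 0.004]
force: [0.1, -0.9, 1.3]
opening: 0.0929
```

Request:
{"method": "apply_moves", "body": {
  "deltas": [
    [93, [40, -55, 0], 0],
    [93, [20, -55, 0], 0],
    [93, [0, -55, 0], 0],
    [93, [0, -50, 0], 0],
    [93, [0, 0, 0], 0]
  ]
}}

```text
t: 25.98
tool_pos: [0.3871, 0.0008, 0.397]
orientation: [0.178, 3.135, -0.001]
force: [1.3, 0.3, 0.5]
opening: 0.0929
```

Run:
```python
from plant import viewer
import cv2
a=cv2.resize(viewer.read_camera("top")[120:290,155:265],None,fx=3.5,fy=3.5,interpolation=2)
b=cv2.resize(viewer.read_camera("side")[105:335,185:345],None,fx=2.58,fy=2.58,interpolation=2)
b=b[:595];a=cv2.copyMakeBorder(a,0,max(0,b.shape[0]-a.shape[0]),0,0,0)[:b.shape[0]]
b=cv2.copyMakeBorder(b,0,a.shape[0]-b.shape[0],0,0,0)
cv2.imwrite("pics/g9.png",cv2.hconcat([a,b]))
```

```text
(no output)
```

View pics/g9.png

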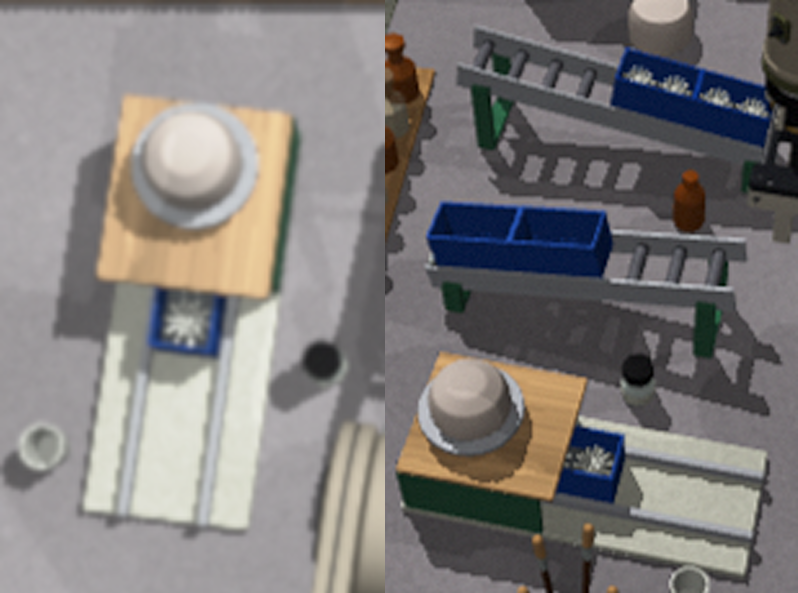

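```bash
python3 -c "
from plant import order,robot
s=robot.read_state();print(s['t'],s['force'],abs(s['dq']).max());order.close_job()"
```

```text
26.075 [0.30190908 0.10883223 0.23817207] 0.04150594276925547
the job is handed in; nothing more can be done
```

The dock is restocked and the job is handed in at 26 s; no verdict was reported.

**What I did**
- **Empty tote:** I drew it out from under the deck and set it on the near, upper end of the return lane. I then released it, and it rolled down against the tote already there.
- **Filled tote:** I lifted the front one out of the supply lane, and the two behind rolled to the stop. I set it flat in the dock channel and slid it in until the back stop pushed back with about 8.5 N. Then I let go and moved the hand clear.

**Last checks**
- **Final pictures:** The filled tote sits upright in the channel. Its near end is about where the model puts a fully home tote, roughly 4 mm further in than the empty one started. Both empty totes are together on the return lane, and the other two filled totes are at the supply stop. The jar, cup, amber bottle and dome look undisturbed; the tall bottle and most of the brush pot were outside those last views.
- **Forces:** The highest wrist reading printed was about 10 N.

**What was uncertain**
- **Position fits:** The camera fits were good to only about 1–2 pixels, roughly 3–5 mm. I therefore settled the final seating by contact force as well as the picture.
- **Last slide:** The wrist force showed the tote was partly carried for the last few millimetres. I lowered it 0.4 mm before letting go.

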